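# Sort the tool holders back into their colour-coded pockets

### The job

The tool holders in this tray have come back in each other's pockets. Swap them round, using the spare grey pocket to park one on the way, until every tool stands fully seated in the pocket of its own colour and the grey pocket is empty again (one tool may be right already). Keep the tools upright, lower them in rather than drop them, and leave the oil can standing where it is.

Things in the scene. Friction and masses are not known exactly. Their poses are not given: they have to be found in the camera images.
- red_grip (a point): Red tool: holder with dark collet nut, red ring on its nose, a 12 mm fluted end mill. Loose, 0.32 kg. Point: on its axis, mid-nut, where to grip from above; 42 mm diameter from 31 mm below it (flange underside) to 10 mm above; cutter ends 34 mm above it or less. Under the flange a 26 mm shank, 30 mm diameter, 28 at 16 mm down, coned to 18 at the end. z up its axis.
- blue_grip (a point): Blue tool: holder with dark collet nut, blue ring on its nose, a slim brass-coloured drill. Loose, 0.32 kg. Point: on its axis, mid-nut, where to grip from above; 42 mm diameter from 31 mm below it (flange underside) to 10 mm above; cutter ends 34 mm above it or less. Under the flange a 26 mm shank, 30 mm diameter, 28 at 16 mm down, coned to 18 at the end. z up its axis.
- yellow_grip (a point): Yellow tool: holder with dark collet nut, yellow ring on its nose, a dark cutter head with brass tips. Loose, 0.32 kg. Point: on its axis, mid-nut, where to grip from above; 42 mm diameter from 31 mm below it (flange underside) to 10 mm above; cutter ends 34 mm above it or less. Under the flange a 26 mm shank, 30 mm diameter, 28 at 16 mm down, coned to 18 at the end. z up its axis.
- green_grip (a point): Green tool: holder with dark collet nut, green ring on its nose, a probe with a tiny red ball. Loose, 0.32 kg. Point: on its axis, mid-nut, where to grip from above; 42 mm diameter from 31 mm below it (flange underside) to 10 mm above; cutter ends 34 mm above it or less. Under the flange a 26 mm shank, 30 mm diameter, 28 at 16 mm down, coned to 18 at the end. z up its axis.
- red_seat (a point): Red pocket: fixed black block 70 mm square, red ring round its bore. Point: centre of the bore's mouth in the top face, 66 mm above the bench. Bore 34 mm diameter, 32 mm deep. A seated tool's flange lies on this face, its grip point 31 mm above this point. z up. The five pockets stand in one straight row, 80 mm apart, in any order.
- blue_seat (a point): Blue pocket: fixed black block 70 mm square, blue ring round its bore. Point: centre of the bore's mouth in the top face, 66 mm above the bench. Bore 34 mm diameter, 32 mm deep. A seated tool's flange lies on this face, its grip point 31 mm above this point. z up. The five pockets stand in one straight row, 80 mm apart, in any order.
- yellow_seat (a point): Yellow pocket: fixed black block 70 mm square, yellow ring round its bore. Point: centre of the bore's mouth in the top face, 66 mm above the bench. Bore 34 mm diameter, 32 mm deep. A seated tool's flange lies on this face, its grip point 31 mm above this point. z up. The five pockets stand in one straight row, 80 mm apart, in any order.
- green_seat (a point): Green pocket: fixed black block 70 mm square, green ring round its bore. Point: centre of the bore's mouth in the top face, 66 mm above the bench. Bore 34 mm diameter, 32 mm deep. A seated tool's flange lies on this face, its grip point 31 mm above this point. z up. The five pockets stand in one straight row, 80 mm apart, in any order.
- grey_seat (a point): Grey pocket: fixed black block 70 mm square, grey ring round its bore (the spare, empty at first). Point: centre of the bore's mouth in the top face, 66 mm above the bench. Bore 34 mm diameter, 32 mm deep. A seated tool's flange lies on this face, its grip point 31 mm above this point. z up. The five pockets stand in one straight row, 80 mm apart, in any order.
- oil_can_mid (a point): Bystander: the red oil can with the long pale spout, loose, 56 mm in diameter, 137 mm tall, standing to the right of the tray. This point is on its axis 50 mm above the bench; z points up.
Not all that is in view belongs to the job. Leave any purple look-alike of the part that bears blue_grip alone.

How it is judged:
By the outcome, as a careful person would: the job done as asked, in the order asked, and still so for the second after the job is handed in, with the robot touching nothing.
It also fails if it takes over 90 s, if anything falls off the work surface, if the arm or the gripper's body presses on something with over 40 N, if the wrist force passes 120 N, or if a joint passes its speed limit or range.

### The arm

A 6-joint arm with a two-finger parallel gripper is mounted at the origin on a cart in front of the work surface, level with it; the furniture and walls round the work are solid. World frame = base frame: x ahead of the robot, y to its left, z up, the work surface at z = 0. Lengths are in m, angles in rad, forces in N, time in s.
With the tool pointing down it reaches from about 0.25 to 0.775 m from the base axis. Payload 4 kg.
Tool frame: the origin (TCP) lies at the centre of the arm's flange, where the gripper is bolted on; the fingertips stand 199 mm ahead of it and the grasp point (between the pads) lies 180 mm ahead of it; z points along the fingers, y is the line along which they close (so a half turn about z gives the same grasp; the last joint's range is limited). The gripper opens to 94 mm and grips with 3 to 60 N. Pads are 16 mm wide; open, the fingers measure 119 mm over their backs; the gripper's body (75 mm by 177 mm) begins 78 mm behind the grasp point.
Start: joints at [1.011, 0.087, 1.371, -0, 1.684, -0.103], TCP at [0.243, 0.494, 0.405] pointing down, gripper open.
Joint ranges: [-3.1, 3.1], [-0.76, 2.03], [0.27, 2.55], [-1.08, 4.22], [0.17, 2.65], [-2.57, 2.57]. Speed limits (rad/s): [2.79, 2.79, 3.14, 3.14, 3.14, 3.14].

### API

Orientations are given as [roll, pitch, yaw] about the fixed x, y, z axes, in that order (R = Rz(yaw) Ry(pitch) Rx(roll)).
In Python, from bench import robot, eyes, models gives the robot as it stands.
- The arm moves only by the tool step_arm, never from a script. Its argument "commands" is a list that holds one entry, the list of rows, each a list of 7 numbers: the shift along the tool's x, y, z in mm, then the turn, a rotation vector about the tool's x, y, z in rad, then the finger opening in mm, from 0 to 94. In form: [[[tx, ty, tz, wx, wy, wz, gripper], ...]]. A call has 1 to 20 rows; each row shifts and turns the commanded pose from where the row before left it, along the tool's axes as they then stand; what a row does not reach is not made up. A row lasts 1/8 s, in which the tool goes at most 62.5 mm and 10.7 degrees, less where a joint would pass 70% of its speed; a pose out of reach is approached as far as the arm can. A call is refused whole if a number of a shift passes 62.5 or a number of a turn 0.188, either way. A call with a gripper value outside its range is refused whole. The fingers move at their own pace and stop on an object; the grip force is fixed at half the most. Time passes only in rows, so rows that do not move let the fingers close. It gives the time, the measured TCP pose, the force, the opening and the grip force at its end, in the units of the state.
- robot.get_obs(): the state, without advancing time (a new reading comes with each control period).
- eyes.snapshot(name): name is "scene" or "top" or "wrist"; returns a dict with "color" (400x640x3 uint8, red, green, blue), "camera_matrix" (3x3 intrinsics, pixels), "D" ([k1, k2, p1, p2, k3] as OpenCV has them; the pictures are not rectified), "eye" and "rotation" of the camera in the world; the wrist camera has in their place "tool_from_camera" (4x4, takes a point from camera to tool coordinates, whose origin is the TCP and whose axes are the flange's). Camera axes: x right, y up, looking along -z (the intrinsics and any distortion apply to the point x, -y, -z); pixel columns grow to the right and rows downward; lengths in m; the calibration is good to about 2 mm. A picture is of the moment at which its call begins: read the wrist's pose just before it. There is no depth.
- robot.close_job(): hands the job in; it is judged then, once.
Trained networks look in a picture, given as the dict that the camera call returned (one of the last four; its "shot" number tells which), for a name from the list of things; names that differ only in an ending like _2 or _b are one class to them, and where a whole thing is asked for, a point or a joint stands for the part that bears it (a point fixed in the world has none). Each returns a list of dicts, best first, with "confidence" (0 to 1); they miss things now and then, are a little off and sometimes report something else, mostly with a low value. They report only what shows in the picture. A call takes as long as a camera call. They do not tell look-alikes from the thing itself.
- models.masks_of(picture, query): "mask" (400x640 bool, what is visible of it) and "xy" ([column, row] in pixels, amid what is visible of it).
- models.tip_of(picture, query): "xy" ([column, row] in pixels: a listed point, or the origin of a listed thing).
The state is a dict: "time": time; "joint_positions": joint angles; "qvel": joint speeds; "joint_torque": joint torques, N m; "tool_pos": TCP position; "ee_rot": TCP orientation; "wrist_force": force on the tool from outside, world axes, zero at the start; "wrist_torque": the same for the moment, N m; "width": finger opening in m; "finger_force": force on a finger pad.
Only numpy, scipy, OpenCV 4.12 (cv2) and the standard library are available. Lean on these libraries where they do the work, as an engineer would, in place of code of your own. Each camera call takes 0.05 s, during which the arm holds its last target. There are 200 camera calls.

## Working session

There is one attempt and no reset: what is moved stays moved. The work goes in short steps, Python scripts to look and compute and a tool call to move; the robot and the scene stay as the last step left them, time stands still between calls to the robot, and variables do not carry over. Pictures are saved under pics/ and viewed, at most 14 in all, crops included, and the job is handed in when it is done.

Besides the shell and the picture viewer there is one more tool, called as name([rows], argument=value, ...), one row to a line, values as JSON. step_arm: Moves the arm, as the interface text tells. Its arguments: {"type":"object","properties":{"commands":{"type":"array"}},"required":["commands"]}

```bash
mkdir -p pics; ls
cat > h.py <<'E'
import numpy as np, cv2
from bench import robot, eyes, models
from scipy.spatial.transform import Rotation as R
def cam(p,obs=None):
    if "eye" in p: return np.array(p["eye"]),np.array(p["rotation"])
    T=np.array(p["tool_from_camera"]); r=R.from_euler('xyz',obs["ee_rot"]).as_matrix() if len(np.shape(obs["ee_rot"]))==1 and len(obs["ee_rot"])==3 else np.array(obs["ee_rot"])
    return r@T[:3,3]+np.array(obs["tool_pos"]), r@T[:3,:3]
def onz(p,xy,z,obs=None):
    e,r=cam(p,obs)
    u=cv2.undistortPoints(np.array([[xy]],float),np.array(p["camera_matrix"]),np.array(p["D"]))[0,0]
    d=r@np.array([u[0],-u[1],-1.]); return e+d*(z-e[2])/d[2]
def save(p,n): cv2.imwrite(f"pics/{n}.png",p["color"][:,:,::-1])
E
cat > a.py <<'E'
from h import *
np.set_printoptions(precision=4,suppress=True)
o=robot.get_obs(); print(o["tool_pos"],o["ee_rot"],o["width"])
for c in ("top","scene"):
    p=eyes.snapshot(c); save(p,c+"0"); print(c,p["eye"])
    for q in ["red","blue","yellow","green","grey"]:
        for s,z in (("_grip",.097),("_seat",.066)):
            if q+s=="grey_grip": continue
            for d in models.tip_of(p,q+s)[:2]: print(q+s,np.round(d["xy"]),round(d["confidence"],2),onz(p,d["xy"],z)[:2])
    for d in models.tip_of(p,"oil_can_mid")[:1]: print("can",d["xy"],d["confidence"],onz(p,d["xy"],.05))
E
python3 a.py
```

```text
pics
[0.2425 0.4935 0.4035] [-3.1394 -0.0002  2.6848] 0.09371940881560434
top [ 0.4206 -0.0532  1.0193]Traceback (most recent call last):
  File "a.py", line 9, in <module>
    for d in models.tip_of(p,q+s)[:2]: print(q+s,np.round(d["xy"]),round(d["confidence"],2),onz(p,d["xy"],z)[:2])
                                                                                            ~~~^^^^^^^^^^^^^
  File "h.py", line 11, in onz
    d=r@np.array([u[0],-u[1],-1.]); return e+d*(z-e[2])/d[2]
                                                        ~^^^
IndexError: invalid index to scalar variable.
```

```bash
sed -i 's/if "eye" in p: return.*/if "eye" in p: return np.array(p["eye"]),R.from_euler("xyz",p["rotation"]).as_matrix()/' h.py
python3 a.py
```

```text
[0.2426 0.4935 0.4036] [-3.1396 -0.0002  2.6848] 0.09405761712613342
top [ 0.4206 -0.0532  1.0193]
red_grip [235. 208.] 0.56 [0.5262 0.1584]
red_seat [340. 190.] 0.97 [ 0.5671 -0.0809]
red_seat [419. 229.] 0.57 [ 0.4697 -0.2609]
blue_grip [433. 146.] 0.73 [ 0.6578 -0.2986]
blue_grip [269. 200.] 0.57 [0.5439 0.0804]
blue_seat [273. 205.] 0.83 [0.5353 0.0763]
blue_seat [308. 193.] 0.36 [ 0.5616 -0.0072]
yellow_grip [307. 197.] 0.78 [ 0.5479 -0.0054]
yellow_grip [417. 233.] 0.59 [ 0.4604 -0.2503]
yellow_seat [239. 210.] 0.93 [0.5245 0.155 ]
green_seat [310. 197.] 0.79 [ 0.5513 -0.011 ]
green_seat [418. 227.] 0.57 [ 0.4744 -0.2597]
grey_seat [208. 221.] 0.97 [0.5023 0.227 ]
can [418.6, 229.8] 0.69 [ 0.4689 -0.264   0.05  ]
scene [ 0.1948 -0.8236  0.5407]
red_grip [279. 168.] 0.66 [0.5173 0.137 ]
red_seat [336. 218.] 0.64 [ 0.566  -0.0859]
red_seat [263. 165.] 0.61 [0.5065 0.2378]
blue_grip [431. 269.] 0.62 [ 0.6133 -0.3481]
blue_grip [295. 178.] 0.57 [0.5343 0.0696]
blue_seat [300. 186.] 0.58 [0.5505 0.0843]
yellow_grip [315. 190.] 0.56 [ 0.5523 -0.0055]
yellow_seat [276. 176.] 0.52 [0.5176 0.1589]
green_grip [337. 205.] 0.84 [ 0.565  -0.0878]
green_seat [315. 200.] 0.61 [0.5558 0.0016]
grey_seat [263. 165.] 0.61 [0.5074 0.2346]
can [322.4, 283.4] 0.87 [ 0.458  -0.2577  0.05  ]
```

View pics/top0.png

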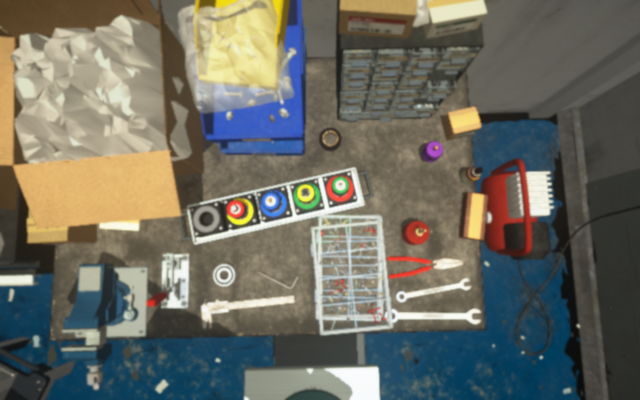

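View pics/scene0.png

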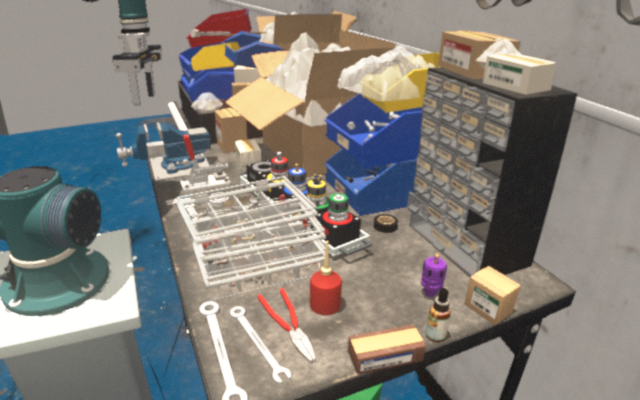

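```bash
cat > b.py <<'E'
from h import *
np.set_printoptions(precision=4,suppress=True)
t=eyes.snapshot("top"); s=eyes.snapshot("scene")
def ray(p,xy):
    a=onz(p,xy,0);e=cam(p)[0];d=a-e;return e,d/np.linalg.norm(d)
def tri(a,b):
    e1,d1=ray(t,a);e2,d2=ray(s,b)
    k=np.linalg.lstsq(np.c_[d1,-d2],e2-e1,rcond=None)[0]
    return (e1+k[0]*d1+e2+k[1]*d2)/2,np.linalg.norm(e1+k[0]*d1-e2-k[1]*d2)
for a in [(180,213),(152,150),(25,222)]:
    for b in [(228,103),(255,125),(292,107),(270,78)]: print(a,b,*tri(a,b))
print("bin",[tri((220,152),b) for b in [(328,178),(358,215),(327,112)]], tri((303,152),(358,215)))
S=np.array([[.5023,.227],[.5245,.155],[.5353,.0763],[.5513,-.011],[.5671,-.0809]])
i=np.arange(-2,3)*.08; m=S.mean(0); v=i@(S-m); v/=np.linalg.norm(v)
print(m,v,m+i[:,None]*v,"ang",np.arctan2(-v[1],-v[0]))
w=eyes.snapshot("wrist"); print(np.array(w["tool_from_camera"]))
z=cv2.resize(s["color"][60:260,180:400],(660,600),interpolation=2);cv2.imwrite("pics/z1.png",z[:,:,::-1])
E
python3 b.py
```

```text
(180, 213) (228, 103) [0.4657 0.2382 0.24  ] 0.07773254470890915
(180, 213) (255, 125) [0.504  0.2581 0.1701] 0.015032534085053598
(180, 213) (292, 107) [0.5422 0.2218 0.2245] 0.0788211874503301
(180, 213) (270, 78) [0.5093 0.2042 0.3018] 0.02543230527790755
(152, 150) (228, 103) [0.5331 0.2959 0.2385] 0.18865240192669186
(152, 150) (255, 125) [0.5861 0.337  0.1499] 0.13280551861713233
(152, 150) (292, 107) [0.6306 0.3128 0.1911] 0.02353354010502093
(152, 150) (270, 78) [0.5818 0.2752 0.2867] 0.07011360831923587
(25, 222) (228, 103) [0.505  0.6054 0.1375] 0.0016212453338948895
(25, 222) (255, 125) [0.5571 0.6527 0.0477] 0.09573022985555436
(25, 222) (292, 107) [0.5925 0.5329 0.1578] 0.2067500289017324
(25, 222) (270, 78) [0.5508 0.4948 0.2479] 0.1248036000211639
bin [(array([0.6842, 0.2165, 0.0063]), np.float64(0.006257408495289212)), (array([ 0.758 ,  0.2405, -0.1436]), np.float64(0.08313275107454514)), (array([0.6384, 0.157 , 0.217 ]), np.float64(0.0241233931411712))] (array([ 0.6748,  0.0086, -0.0001]), np.float64(0.004305083203083341))
[0.5361 0.0733] [ 0.1962 -0.9806] [[ 0.5047  0.2302]
 [ 0.5204  0.1517]
 [ 0.5361  0.0733]
 [ 0.5518 -0.0052]
 [ 0.5675 -0.0836]] ang 1.7682410822958423
[[ 0.0004  0.9734  0.2293  0.0657]
 [ 1.     -0.0004 -0.      0.0008]
 [ 0.0001  0.2293 -0.9734  0.02  ]
 [ 0.      0.      0.      1.    ]]
```

View pics/z1.png

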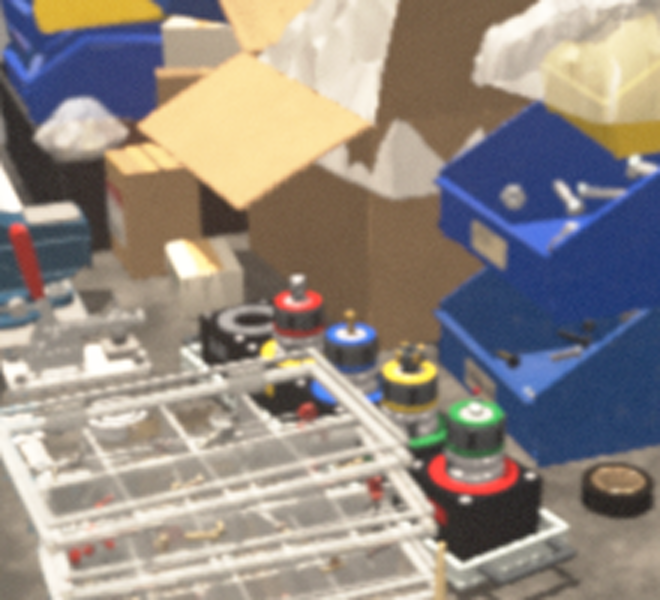

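step_arm([
  [[0, 0, -10, 0, 0, 0.183, 94], [0, 0, -10, 0, 0, 0.183, 94], [0, 0, -10, 0, 0, 0.183, 94], [0, 0, -10, 0, 0, 0.183, 94], [0, 0, -5, 0, 0, 0.183, 94], [-40, 18.4, 0, 0, 0, 0, 94], [-40, 18.4, 0, 0, 0, 0, 94], [-40, 18.4, 0, 0, 0, 0, 94], [-40, 18.4, 0, 0, 0, 0, 94], [-40, 18.4, 0, 0, 0, 0, 94], [-40, 18.4, 0, 0, 0, 0, 94], [-40, 18.4, 0, 0, 0, 0, 94], [-40, 18.4, 0, 0, 0, 0, 94], [-40, 18.4, 0, 0, 0, 0, 94], [-40, 18.4, 0, 0, 0, 0, 94], [0, 0, 0, 0, 0, 0, 94]],
])

```text
time: 3.35
tool_pos: [0.5033, 0.1358, 0.4491]
ee_rot: [-3.141, 0.0, 1.765]
wrist_force: [-0.9, 0.1, -0.6]
width: 0.0938
finger_force: 0.0
```

```bash
cat > c.py <<'E'
from h import *
import sys
np.set_printoptions(precision=4,suppress=True)
o=robot.get_obs(); print(o["tool_pos"],o["ee_rot"],o["time"])
p=eyes.snapshot("wrist"); save(p,sys.argv[1])
for q in ["red","blue","yellow","green","grey"]:
    for s,z in (("_grip",.097),("_seat",.066)):
        if q+s=="grey_grip": continue
        for d in models.tip_of(p,q+s)[:2]:
            if d["confidence"]>.3: print(q+s,np.round(d["xy"]),round(d["confidence"],2),onz(p,d["xy"],z,o)[:2])
E
python3 c.py w1
```

```text
[0.5033 0.1358 0.4491] [-3.1407  0.0004  1.7654] 3.35
red_grip [340. 172.] 0.68 [0.5234 0.1524]
red_seat [337. 335.] 0.72 [ 0.5708 -0.0819]
blue_grip [338. 234.] 0.85 [0.5367 0.0803]
blue_seat [337. 226.] 0.93 [0.5364 0.079 ]
yellow_grip [340. 296.] 0.56 [ 0.5554 -0.0009]
yellow_seat [341. 167.] 0.93 [0.5258 0.155 ]
green_grip [340. 348.] 0.77 [ 0.5717 -0.0766]
green_grip [338. 281.] 0.64 [0.5496 0.0189]
green_seat [339. 281.] 0.55 [0.5553 0.0032]
grey_seat [342.  98.] 0.82 [0.5103 0.2343]
grey_seat [338. 284.] 0.42 [ 0.5549 -0.0016]
```

View pics/w1.png

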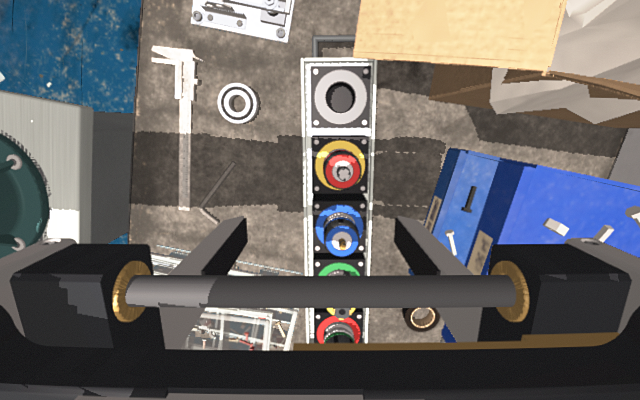

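```bash
cat > d.py <<'E'
from h import *
np.set_printoptions(precision=4,suppress=True)
o=robot.get_obs();w=eyes.snapshot("wrist");t=eyes.snapshot("top");s=eyes.snapshot("scene")
from scipy.optimize import least_squares
def ray(p,xy):
    a=onz(p,xy,0,o);e=cam(p,o)[0];d=a-e;return e,d/np.linalg.norm(d)
def tri(rs):
    A=sum(np.eye(3)-np.outer(d,d) for e,d in rs);b=sum((np.eye(3)-np.outer(d,d))@e for e,d in rs);x=np.linalg.solve(A,b)
    return x,[np.linalg.norm(np.cross(x-e,d)) for e,d in rs]
print("corner", tri([ray(w,(354,58)),ray(t,(180,213)),ray(s,(260,129))]), tri([ray(w,(354,58)),ray(s,(260,129))]))
print("upper", tri([ray(w,(550,73)),ray(t,(152,150))]))
print("binedge", tri([ray(w,(447,150)),ray(t,(220,152))]))
for n in (1,):
  S=np.array([[.5103,.2343],[.5258,.155],[.5364,.079],[.5553,.0032],[.5708,-.0819]])
  i=np.arange(-2,3)*.08; m=S.mean(0); v=i@(S-m); v/=np.linalg.norm(v);print(m,v,m+i[:,None]*v,"yaw",np.arctan2(-v[1],-v[0]))
E
python3 d.py
```

```text
corner (array([0.5098, 0.2619, 0.157 ]), [np.float64(0.003390301456333028), np.float64(0.003044680820480463), np.float64(0.0003505681034593698)]) (array([0.5085, 0.2626, 0.157 ]), [np.float64(0.001865677109025394), np.float64(0.001865677109025397)])
upper (array([0.622 , 0.2717, 0.2483]), [np.float64(0.012281941998413334), np.float64(0.012281941998413265)])
binedge (array([0.6696, 0.2074, 0.0288]), [np.float64(0.006664113122205917), np.float64(0.006664113122205927)])
[0.5397 0.0779] [ 0.1885 -0.9821] [[ 0.5096  0.2351]
 [ 0.5246  0.1565]
 [ 0.5397  0.0779]
 [ 0.5548 -0.0006]
 [ 0.5699 -0.0792]] yaw 1.7604062156436147
```

```bash
cat > m.py <<'E'
# usage: m.py gx gy gz yaw tilt : pure turn first, then shift in final tool frame (mm)
from h import *
import sys
np.set_printoptions(precision=4,suppress=True)
def Rt(yaw,tilt): return R.from_euler('z',yaw)*R.from_euler('x',np.pi)*R.from_euler('y',tilt)
if __name__=="__main__":
    g=np.array(list(map(float,sys.argv[1:4])));yaw,tilt=map(float,sys.argv[4:6])
    o=robot.get_obs(); Rc=R.from_euler('xyz',o["ee_rot"]); p=np.array(o["tool_pos"]); Rn=Rt(yaw,tilt)
    print("grasp now",p+Rc.apply([0,0,.18]),"t",o["time"],"F",np.array(o["wrist_force"]),"w",o["width"])
    print("turn",(Rc.inv()*Rn).as_rotvec()); tgt=g-Rn.apply([0,0,.18])
    print("shift in final frame mm",Rn.inv().apply(tgt-p)*1000, "q",np.array(o["joint_positions"]))
    print("world unit x,y,z in tool final:",Rn.inv().as_matrix().T.round(3).tolist())
E
python3 m.py .523 .155 .207 1.765 .4
```

```text
grasp now [0.5019 0.1381 0.2697] t 4.0 F [0.7858 0.8562 0.2577] w 0.09396326710155029
turn [-0.0009  0.3999  0.0052]
shift in final frame mm [-83.0224  23.9756  48.4521] q [ 0.1596  0.0169  1.3558  0.0001  1.7688 -0.0399]
world unit x,y,z in tool final: [[-0.178, 0.981, -0.075], [0.904, 0.193, 0.382], [0.389, 0.0, -0.921]]
```

step_arm([
  [[-20, 6, 3, 0, 0.133, 0, 94], [-20, 6, 5, 0, 0.133, 0, 94], [-20, 6, 10, 0, 0.134, 0, 94], [-20, 6, 15, 0, 0, 0, 94], [-3, 0, 15, 0, 0, 0, 94], [0, 0, 0, 0, 0, 0, 94]],
])

```text
time: 4.75
tool_pos: [0.538, 0.0795, 0.3857]
ee_rot: [-3.138, -0.4, 1.77]
wrist_force: [0.2, -0.2, 0.9]
width: 0.0941
finger_force: 0.0
```

```bash
python3 c.py w2; python3 m.py .523 .155 .207 1.765 .4
```

```text
[0.538  0.0795 0.3857] [-3.1377 -0.4001  1.7697] 4.75
red_grip [321. 236.] 0.88 [0.5234 0.1553]
blue_grip [322. 316.] 0.66 [0.5392 0.0811]
yellow_grip [321. 164.] 0.35 [0.5083 0.2267]
green_seat [324. 238.] 0.35 [0.5262 0.1546]
grey_seat [323. 239.] 0.72 [0.5258 0.1533]
grey_seat [321. 165.] 0.61 [0.5068 0.2331]
grasp now [0.5247 0.1474 0.2222] t 5.25 F [-0.0054 -0.2388  0.3892] w 0.09426439838351505
turn [-0.0011  0.0002  0.0049]
shift in final frame mm [ 1.2209 -0.4291 17.0433] q [-0.0651  0.0953  1.4184  0.3902  1.7246 -0.2228]
world unit x,y,z in tool final: [[-0.178, 0.981, -0.075], [0.904, 0.193, 0.382], [0.389, 0.0, -0.921]]
```

View pics/w2.png

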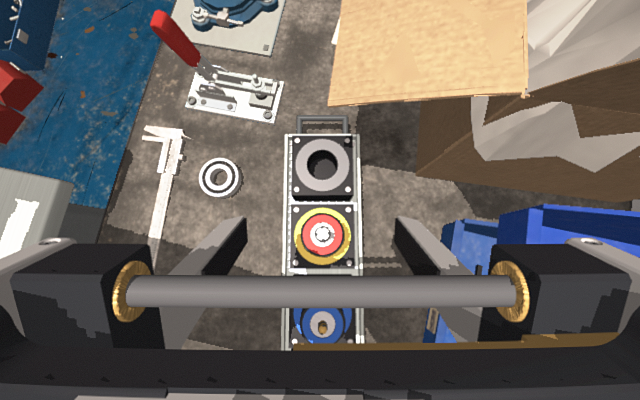

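step_arm([
  [[-5.2, 0, 14.8, 0, 0, 0, 80], [-5.2, 0, 14.8, 0, 0, 0, 80], [-5.2, 0, 14.8, 0, 0, 0, 80], [-5.2, 0, 14.8, 0, 0, 0, 80], [-5.2, 0, 14.8, 0, 0, 0, 80], [-5.2, 0, 14.8, 0, 0, 0, 80], [-5.2, 0, 14.8, 0, 0, 0, 80], [-5.2, 0, 14.8, 0, 0, 0, 80], [0, 0, 0, 0, 0, 0, 80], [0, 0, 0, 0, 0, 0, 30], [0, 0, 0, 0, 0, 0, 30], [0, 0, 0, 0, 0, 0, 30], [0, 0, 0, 0, 0, 0, 30], [0, 0, 0, 0, 0, 0, 30]],
])

```text
time: 7.0
tool_pos: [0.5371, 0.0862, 0.2627]
ee_rot: [3.141, -0.4, 1.77]
wrist_force: [-0.5, -0.4, 1.2]
width: 0.0416
finger_force: 30.0
```

```bash
python3 m.py .507 .2325 .162 1.775 .4
```

```text
grasp now [0.5233 0.1549 0.0969] t 7.0 F [-0.5248 -0.3506  1.1738] w 0.04161274482279931
turn [ 0.0028  0.     -0.0046]
shift in final frame mm [ 98.3589   0.2422 -29.1068] q [-0.0515  0.1669  1.5937  0.3883  1.491  -0.3035]
world unit x,y,z in tool final: [[-0.187, 0.979, -0.079], [0.902, 0.203, 0.381], [0.389, 0.0, -0.921]]
```

step_arm([
  [[4.7, 0, -11, 0, 0, 0, 30], [4.7, 0, -11, 0, 0, 0, 30], [4.7, 0, -11, 0, 0, 0, 30], [6, 0, 2.5, 0, 0, 0, 30], [12, 0, 5.1, 0, 0, 0, 30], [12, 0, 5.1, 0, 0, 0, 30], [12, 0, 5.1, 0, 0, 0, 30], [12, 0, 5.1, 0, 0, 0, 30], [12, 0, 5.1, 0, 0, 0, 30], [6.9, 0, 2.9, 0, 0, 0, 30], [0, 0, 0, 0, 0, 0, 30], [0, 0, 0, 0, 0, 0, 30]],
])

```text
time: 8.5
tool_pos: [0.5214, 0.1638, 0.2981]
ee_rot: [3.142, -0.4, 1.77]
wrist_force: [0.1, -0.4, -3.0]
width: 0.0415
finger_force: 30.0
```

```bash
cat > e.py <<'E'
from h import *
import sys
p=eyes.snapshot("wrist");s=eyes.snapshot("scene")
im=np.hstack([p["color"][40:340,160:480],cv2.resize(s["color"][int(sys.argv[3]):int(sys.argv[3])+150,int(sys.argv[2]):int(sys.argv[2])+160],(320,300))])
cv2.imwrite(f"pics/{sys.argv[1]}.png",im[:,:,::-1])
E
python3 m.py .507 .2325 .097 1.775 .4; python3 e.py g1 210 90
```

```text
grasp now [0.5076 0.2324 0.1323] t 8.5 F [ 0.0824 -0.4278 -2.9681] w 0.04148489932966756
turn [ 0.0022  0.0003 -0.005 ]
shift in final frame mm [-13.6268  -0.1308  32.5844] q [ 0.0919  0.1262  1.5658  0.3983  1.5004 -0.1454]
world unit x,y,z in tool final: [[-0.187, 0.979, -0.079], [0.902, 0.203, 0.381], [0.389, 0.0, -0.921]]
```

View pics/g1.png

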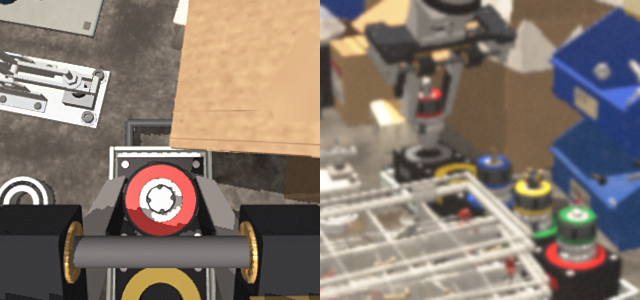

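step_arm([
  [[-2.7, 0, 6.5, 0, 0, 0, 30], [-2.7, 0, 6.5, 0, 0, 0, 30], [-2.7, 0, 6.5, 0, 0, 0, 30], [-2.3, 0, 5.5, 0, 0, 0, 30], [-2, 0, 4.6, 0, 0, 0, 30], [0, 0, 0, 0, 0, 0, 30]],
])

```text
time: 9.35
tool_pos: [0.5211, 0.1641, 0.2654]
ee_rot: [-3.14, -0.4, 1.769]
wrist_force: [-0.6, 0.2, -4.3]
width: 0.0415
finger_force: 30.0
```

```bash
python3 m.py .507 .2325 .097 1.775 .4
```

```text
grasp now [0.507  0.2328 0.0997] t 9.35 F [-0.5591  0.1545 -4.3467] w 0.04146509002689065
turn [ 0.001  -0.0002 -0.0052]
shift in final frame mm [-1.2416  0.0791  2.3416] q [ 0.0925  0.1519  1.6052  0.4012  1.4416 -0.1702]
world unit x,y,z in tool final: [[-0.187, 0.979, -0.079], [0.902, 0.203, 0.381], [0.389, 0.0, -0.921]]
```

step_arm([
  [[-0.6, 0, 1.4, 0, 0, 0, 30], [-0.6, 0, 1.4, 0, 0, 0, 30], [0, 0, 0, 0, 0, 0, 30], [0, 0, 0, 0, 0, 0, 75], [0, 0, 0, 0, 0, 0, 75], [0, 0, 0, 0, 0, 0, 75], [0, 0, -10, 0, 0, 0, 75], [0, 0, -20, 0, 0, 0, 75], [0, 0, -30, 0, 0, 0, 75], [0, 0, -30, 0, 0, 0, 75], [0, 0, 0, 0, 0, 0, 75]],
])

```text
time: 10.72
tool_pos: [0.5289, 0.1291, 0.3493]
ee_rot: [3.134, -0.399, 1.771]
wrist_force: [0.5, 0.2, -0.5]
width: 0.0752
finger_force: 0.0
```

```bash
python3 m.py .555 0 .21 1.775 .2; python3 c.py w3
```

```text
grasp now [0.5163 0.1979 0.1834] t 10.725 F [ 0.5069  0.1514 -0.5141] w 0.07516605866647569
turn [ 0.0083 -0.1992 -0.0042]
shift in final frame mm [-156.7402   -0.6598  -69.6599] q [ 0.027   0.0973  1.4935  0.3946  1.6123 -0.1677]
world unit x,y,z in tool final: [[-0.199, 0.979, -0.04], [0.96, 0.203, 0.195], [0.199, 0.0, -0.98]]
[0.5289 0.1291 0.3493] [ 3.1343 -0.3992  1.7713] 10.725
red_grip [316. 202.] 0.55 [0.5071 0.2324]
yellow_seat [319. 289.] 0.75 [0.5246 0.1561]
```

```bash
cat > f.py <<'E'
from h import *
np.set_printoptions(precision=4,suppress=True)
w=eyes.snapshot("wrist");s=eyes.snapshot("scene")
o={"tool_pos":[.5033,.1358,.4491],"ee_rot":[-3.1407,.0004,1.7654]}
def ray(p,xy):
    a=onz(p,xy,0,o);e=cam(p,o)[0];d=a-e;return e,d/np.linalg.norm(d)
def tri(rs):
    A=sum(np.eye(3)-np.outer(d,d) for e,d in rs);b=sum((np.eye(3)-np.outer(d,d))@e for e,d in rs);x=np.linalg.solve(A,b)
    return x,[np.linalg.norm(np.cross(x-e,d)) for e,d in rs]
print("low rim far", tri([ray(w,(447,150)),ray(s,(326.7,165))]))
print("up rim far", tri([ray(w,(521,165)),ray(s,(326.5,119))]))
E
python3 f.py
```

```text
low rim far (array([0.6641, 0.1978, 0.0528]), [np.float64(0.009606715669230801), np.float64(0.00960671566923081)])
up rim far (array([0.6676, 0.2002, 0.1824]), [np.float64(0.003569954284631165), np.float64(0.0035699542846312367)])
```

step_arm([
  [[-10, 0, -20, 0, 0, 0, 80], [-30, -0.5, -15, 0, 0, 0, 80], [-40, -0.5, -17, 0, 0, 0, 80], [-40, -0.5, -17, 0, 0, 0, 80], [-40, -0.5, -17, 0, 0, 0, 80], [-19, 0, -8, 0, 0, 0, 80], [0, 0, 0, 0, 0, 0, 80], [0, 0, 0, 0, 0, 0, 80]],
])

```text
time: 12.32
tool_pos: [0.5659, -0.0671, 0.3628]
ee_rot: [3.141, -0.401, 1.771]
wrist_force: [0.3, 0.1, 0.1]
width: 0.08
finger_force: 0.0
```

```bash
python3 c.py w4;python3 m.py .555 -0.001 .097 1.775 .4; python3 e.py g2 250 130
```

```text
[ 0.5659 -0.0671  0.3628] [ 3.1415 -0.4009  1.7711] 12.325
blue_grip [324. 155.] 0.57 [0.5393 0.0831]
yellow_grip [324. 245.] 0.66 [0.5559 0.001 ]
green_grip [326. 337.] 0.89 [ 0.5732 -0.0759]
green_grip [323.  99.] 0.38 [0.5278 0.1396]
grasp now [0.5521 0.0008 0.197 ] t 12.825 F [-0.168   0.2599 -0.369 ] w 0.07975249960595349
turn [ 0.002  -0.0001 -0.0045]
shift in final frame mm [-41.0601   2.8025  91.2392] q [-0.3103  0.1946  1.3565  0.355   1.7804 -0.4684]
world unit x,y,z in tool final: [[-0.187, 0.979, -0.079], [0.902, 0.203, 0.381], [0.389, 0.0, -0.921]]
```

View pics/g2.png

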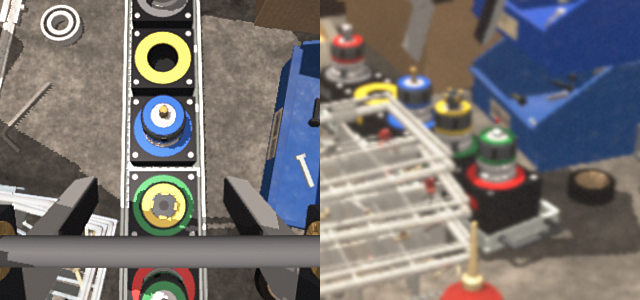

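step_arm([
  [[-5.7, 0.5, 13.1, 0, 0, 0, 80], [-5.7, 0.5, 13.1, 0, 0, 0, 80], [-5.7, 0.5, 13.1, 0, 0, 0, 80], [-5.7, 0.5, 13.1, 0, 0, 0, 80], [-5.7, 0.5, 13.1, 0, 0, 0, 80], [-5.7, 0.5, 13.1, 0, 0, 0, 80], [-5.7, 0.5, 13.1, 0, 0, 0, 80], [0, 0, 0, 0, 0, 0, 80], [0, 0, 0, 0, 0, 0, 30], [0, 0, 0, 0, 0, 0, 30], [0, 0, 0, 0, 0, 0, 30], [0, 0, 0, 0, 0, 0, 30], [0, 0, 0, 0, 0, 0, 30]],
])

```text
time: 14.55
tool_pos: [0.5695, -0.0686, 0.2631]
ee_rot: [-3.141, -0.4, 1.77]
wrist_force: [-1.5, -0.3, 1.9]
width: 0.0416
finger_force: 30.0
```

```bash
python3 m.py .524 .156 .205 1.775 .4
```

```text
grasp now [0.5556 0.0002 0.0973] t 14.55 F [-1.5389 -0.2557  1.9427] w 0.0415801789133271
turn [ 0.0017 -0.     -0.0046]
shift in final frame mm [188.4147   0.9374 -37.2716] q [-0.3093  0.2625  1.478   0.3471  1.6024 -0.5329]
world unit x,y,z in tool final: [[-0.187, 0.979, -0.079], [0.902, 0.203, 0.381], [0.389, 0.0, -0.921]]
```

step_arm([
  [[4, 0, -9.5, 0, 0, 0, 30], [8, 0, -19, 0, 0, 0, 30], [10, 0, -23.7, 0, 0, 0, 30], [10, 0, -23.7, 0, 0, 0, 30], [10, 0, -23.7, 0, 0, 0, 30], [15, 0.1, 6.4, 0, 0, 0, 30], [25, 0.2, 10.6, 0, 0, 0, 30], [33, 0.2, 14, 0, 0, 0, 30], [33, 0.2, 14, 0, 0, 0, 30], [25, 0.2, 10.6, 0, 0, 0, 30], [15.4, 0, 6.5, 0, 0, 0, 30], [0, 0, 0, 0, 0, 0, 30], [0, 0, 0, 0, 0, 0, 30]],
])

```text
time: 16.18
tool_pos: [0.5392, 0.087, 0.3704]
ee_rot: [-3.141, -0.399, 1.769]
wrist_force: [0.7, -0.7, -3.2]
width: 0.0418
finger_force: 30.0
```

```bash
python3 m.py .524 .156 .1 1.775 .4
```

```text
grasp now [0.5254 0.1556 0.2046] t 16.175 F [ 0.6822 -0.6544 -3.1727] w 0.04181655006534824
turn [ 0.0018  0.0006 -0.0055]
shift in final frame mm [-40.1763  -0.9105  96.5718] q [-0.0498  0.1044  1.4435  0.3892  1.688  -0.2205]
world unit x,y,z in tool final: [[-0.187, 0.979, -0.079], [0.902, 0.203, 0.381], [0.389, 0.0, -0.921]]
```

step_arm([
  [[-6, -1, 14.2, 0, 0, 0, 30], [-7, 0, 16.6, 0, 0, 0, 30], [-7, 0, 16.6, 0, 0, 0, 30], [-6, 0, 14.2, 0, 0, 0, 30], [-2.9, 0, 7, 0, 0, 0, 30], [-2.9, 0, 7, 0, 0, 0, 30], [-2.9, 0, 7, 0, 0, 0, 30], [-2.9, 0, 7, 0, 0, 0, 30], [-2.9, 0, 7, 0, 0, 0, 30], [0, 0, 0, 0, 0, 0, 30]],
])

```text
time: 17.42
tool_pos: [0.5379, 0.0876, 0.2651]
ee_rot: [-3.14, -0.4, 1.769]
wrist_force: [0.6, 0.1, -2.7]
width: 0.0415
finger_force: 30.0
```

```bash
python3 m.py .524 .156 .097 1.775 .4
```

```text
grasp now [0.5237 0.1563 0.0993] t 17.425 F [ 0.5697  0.0842 -2.7313] w 0.041515100973795065
turn [ 0.0006 -0.0004 -0.0054]
shift in final frame mm [-1.1376  0.3137  1.9734] q [-0.0489  0.1674  1.5881  0.3882  1.4969 -0.2984]
world unit x,y,z in tool final: [[-0.187, 0.979, -0.079], [0.902, 0.203, 0.381], [0.389, 0.0, -0.921]]
```

step_arm([
  [[-0.6, 0, 1.4, 0, 0, 0, 30], [-0.6, 0, 1.4, 0, 0, 0, 30], [0, 0, 0, 0, 0, 0, 30], [0, 0, 0, 0, 0, 0, 75], [0, 0, 0, 0, 0, 0, 75], [0, 0, 0, 0, 0, 0, 75], [0, 0, -10, 0, 0, 0, 75], [0, 0, -25, 0, 0, 0, 80], [0, 0, -35, 0, 0, 0, 80], [0, 0, -30, 0, 0, 0, 80], [-10, 0, -20, 0, 0, 0, 80], [-30, 0, -15, 0, 0, 0, 80], [-40, 0, -17, 0, 0, 0, 80], [-40, 0, -17, 0, 0, 0, 80], [-40, 0, -16, 0, 0, 0, 80], [-19, 0, -7, 0, 0, 0, 80], [0, 0, 0, 0, 0, 0, 80], [0, 0, 0, 0, 0, 0, 80]],
])

```text
time: 19.68
tool_pos: [0.5854, -0.1462, 0.3703]
ee_rot: [3.141, -0.401, 1.771]
wrist_force: [0.3, 1.0, 1.0]
width: 0.0799
finger_force: 0.0
```

```bash
python3 c.py w5;python3 m.py .572 -0.078 .097 1.775 .4; python3 e.py g3 250 130
```

```text
[ 0.5854 -0.1462  0.3703] [ 3.1412 -0.4008  1.7712] 19.675
blue_grip [320.  83.] 0.81 [0.5404 0.0806]
yellow_grip [320.  17.] 0.78 [0.5241 0.1577]
yellow_seat [321.  38.] 0.56 [0.5259 0.1563]
green_grip [317. 241.] 0.66 [ 0.5685 -0.0759]
grey_seat [320. 240.] 0.58 [ 0.5719 -0.0745]
grasp now [ 0.5716 -0.0784  0.2043] t 20.175 F [-1.2756  0.1401  0.3572] w 0.08013282972170697
turn [ 0.002  -0.0001 -0.0044]
shift in final frame mm [-41.4942   0.833   98.9389] q [-0.4204  0.2807  1.2378  0.336   1.8482 -0.5637]
world unit x,y,z in tool final: [[-0.187, 0.979, -0.079], [0.902, 0.203, 0.381], [0.389, 0.0, -0.921]]
```

View pics/g3.png

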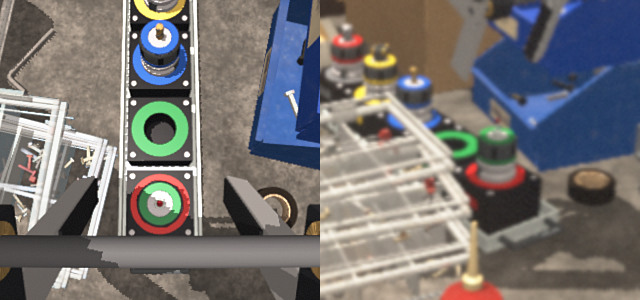

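step_arm([
  [[-5.8, 0, 14.2, 0, 0, 0, 80], [-5.8, 0, 14.2, 0, 0, 0, 80], [-5.8, 0, 14.2, 0, 0, 0, 80], [-5.8, 0, 14.2, 0, 0, 0, 80], [-5.8, 0, 14.2, 0, 0, 0, 80], [-5.8, 0, 14.2, 0, 0, 0, 80], [-5.8, 0, 14.0, 0, 0, 0, 80], [0, 0, 0, 0, 0, 0, 80], [0, 0, 0, 0, 0, 0, 30], [0, 0, 0, 0, 0, 0, 30], [0, 0, 0, 0, 0, 0, 30], [0, 0, 0, 0, 0, 0, 30], [0, 0, 0, 0, 0, 0, 30]],
])

```text
time: 21.9
tool_pos: [0.5851, -0.1462, 0.2632]
ee_rot: [-3.141, -0.4, 1.77]
wrist_force: [-1.0, -1.3, 1.9]
width: 0.0416
finger_force: 30.0
```

```bash
python3 m.py .5555 0.0005 .135 1.775 .4
```

```text
grasp now [ 0.5713 -0.0775  0.0974] t 21.9 F [-0.965  -1.2529  1.9379] w 0.04156363640504532
turn [ 0.0019  0.     -0.0047]
shift in final frame mm [87.9338  0.7171 -3.6699] q [-0.4192  0.3378  1.3816  0.3241  1.6579 -0.6285]
world unit x,y,z in tool final: [[-0.187, 0.979, -0.079], [0.902, 0.203, 0.381], [0.389, 0.0, -0.921]]
```

step_arm([
  [[4.6, 0, -11, 0, 0, 0, 30], [5, 0, -11.8, 0, 0, 0, 30], [5, 0, -11.8, 0, 0, 0, 30], [7, 0.1, 3, 0, 0, 0, 30], [14, 0.2, 5.9, 0, 0, 0, 30], [16, 0.2, 6.8, 0, 0, 0, 30], [16, 0.2, 6.8, 0, 0, 0, 30], [14, 0, 5.9, 0, 0, 0, 30], [6.3, 0, 2.6, 0, 0, 0, 30], [0, 0, 0, 0, 0, 0, 30], [0, 0, 0, 0, 0, 0, 30]],
])

```text
time: 23.28
tool_pos: [0.5703, -0.0684, 0.3004]
ee_rot: [3.141, -0.4, 1.769]
wrist_force: [-0.8, 0.2, -2.8]
width: 0.0417
finger_force: 30.0
```

```bash
python3 m.py .5555 0.0005 .1 1.775 .4
```

```text
grasp now [0.5565 0.0003 0.1346] t 23.275 F [-0.7917  0.2126 -2.7894] w 0.04174490443493323
turn [ 0.0024  0.0004 -0.0051]
shift in final frame mm [-13.1385  -0.5256  32.0196] q [-0.3087  0.2365  1.4325  0.3488  1.6686 -0.5073]
world unit x,y,z in tool final: [[-0.187, 0.979, -0.079], [0.902, 0.203, 0.381], [0.389, 0.0, -0.921]]
```

step_arm([
  [[-2.7, -0.5, 6.4, 0, 0, 0, 30], [-2.7, 0, 6.4, 0, 0, 0, 30], [-2.7, 0, 6.4, 0, 0, 0, 30], [-2.6, 0, 6.4, 0, 0, 0, 30], [-2.6, 0, 6.4, 0, 0, 0, 30], [0, 0, 0, 0, 0, 0, 30]],
])

```text
time: 24.02
tool_pos: [0.5694, -0.0678, 0.2648]
ee_rot: [-3.14, -0.401, 1.769]
wrist_force: [0.1, -0.4, -3.1]
width: 0.0416
finger_force: 30.0
```

```bash
python3 m.py .5555 0.0005 .097 1.775 .4
```

```text
grasp now [0.5553 0.001  0.0991] t 24.025 F [ 0.1244 -0.4134 -3.0507] w 0.041572412989802944
turn [ 0.0007 -0.0008 -0.0053]
shift in final frame mm [-1.1057  0.1978  1.7072] q [-0.3083  0.261   1.4763  0.3475  1.6062 -0.5302]
world unit x,y,z in tool final: [[-0.187, 0.979, -0.079], [0.902, 0.203, 0.381], [0.389, 0.0, -0.921]]
```

step_arm([
  [[-0.6, 0, 1.4, 0, 0, 0, 30], [-0.6, 0, 1.2, 0, 0, 0, 30], [0, 0, 0, 0, 0, 0, 30], [0, 0, 0, 0, 0, 0, 75], [0, 0, 0, 0, 0, 0, 75], [0, 0, 0, 0, 0, 0, 75], [0, 0, -10, 0, 0, 0, 75], [0, 0, -25, 0, 0, 0, 80], [0, 0, -35, 0, 0, 0, 80], [0, 0, -30, 0, 0, 0, 80], [15, 0, -4, 0, 0, 0, 80], [35, 0, 14, 0, 0, 0, 80], [40, 0, 17, 0, 0, 0, 80], [40, 0, 17, 0, 0, 0, 80], [40, 0, 17, 0, 0, 0, 80], [40, 0, 17, 0, 0, 0, 80], [35, 0, 14, 0, 0, 0, 80], [12.5, 0, 6, 0, 0, 0, 80], [0, 0, 0, 0, 0, 0, 80], [0, 0, 0, 0, 0, 0, 80]],
])

```text
time: 26.52
tool_pos: [0.5231, 0.1629, 0.3647]
ee_rot: [-3.141, -0.4, 1.769]
wrist_force: [-0.6, -0.3, -0.4]
width: 0.0801
finger_force: 0.0
```

```bash
python3 c.py w6;python3 m.py .507 .2325 .097 1.775 .4; python3 e.py g4 210 100
```

```text
[0.5231 0.1629 0.3647] [-3.141  -0.3995  1.7685] 26.525
red_grip [320. 240.] 0.68 [0.5089 0.2335]
yellow_grip [322. 332.] 0.77 [0.5262 0.1566]
grasp now [0.5092 0.2322 0.1992] t 27.025 F [-0.022   0.4002  0.0926] w 0.07986790080064295
turn [ 0.0022 -0.0001 -0.0051]
shift in final frame mm [-39.1338  -1.7081  94.4228] q [ 0.0911  0.0919  1.468   0.3982  1.6226 -0.0949]
world unit x,y,z in tool final: [[-0.187, 0.979, -0.079], [0.902, 0.203, 0.381], [0.389, 0.0, -0.921]]
```

View pics/g4.png

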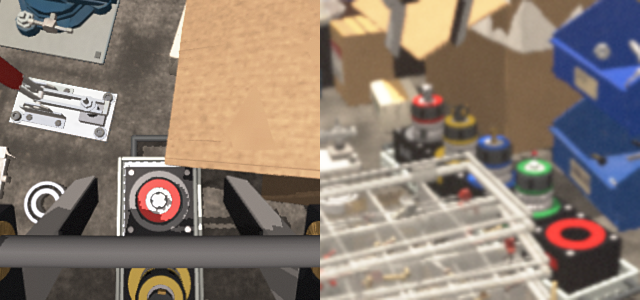

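step_arm([
  [[-5.6, -0.8, 13.4, 0, 0, 0, 62], [-5.6, -0.5, 13.5, 0, 0, 0, 62], [-5.6, 0, 13.5, 0, 0, 0, 62], [-5.6, 0, 13.5, 0, 0, 0, 62], [-5.6, 0, 13.5, 0, 0, 0, 62], [-5.6, 0, 13.5, 0, 0, 0, 62], [-5.5, 0, 13.5, 0, 0, 0, 62], [0, 0, 0, 0, 0, 0, 62], [0, 0, 0, 0, 0, 0, 30], [0, 0, 0, 0, 0, 0, 30], [0, 0, 0, 0, 0, 0, 30], [0, 0, 0, 0, 0, 0, 30]],
])

```text
time: 28.62
tool_pos: [0.5216, 0.1642, 0.2636]
ee_rot: [3.14, -0.4, 1.77]
wrist_force: [-1.0, -1.6, 3.0]
width: 0.0414
finger_force: 30.0
```

```bash
python3 m.py .5715 -.078 .205 1.775 .4
```

```text
grasp now [0.5079 0.233  0.0979] t 28.625 F [-0.9865 -1.5657  2.9984] w 0.041442969523263234
turn [ 0.0029 -0.0002 -0.0042]
shift in final frame mm [-250.6072   -0.266  -222.2893] q [ 0.0926  0.154   1.6066  0.4018  1.4365 -0.1725]
world unit x,y,z in tool final: [[-0.187, 0.979, -0.079], [0.902, 0.203, 0.381], [0.389, 0.0, -0.921]]
```

step_arm([
  [[4, 0, -9.5, 0, 0, 0, 30], [8, 0, -19, 0, 0, 0, 30], [10, 0, -23.7, 0, 0, 0, 30], [10, 0, -23.7, 0, 0, 0, 30], [9.6, 0, -22.7, 0, 0, 0, 30], [-15, 0, -6.4, 0, 0, 0, 30], [-28, 0, -11.9, 0, 0, 0, 30], [-38, 0, -16.1, 0, 0, 0, 30], [-38, 0, -16.1, 0, 0, 0, 30], [-38, 0, -16.1, 0, 0, 0, 30], [-38, 0, -16.1, 0, 0, 0, 30], [-38, 0, -16.1, 0, 0, 0, 30], [-30, 0, -12.7, 0, 0, 0, 30], [-19, 0, -8, 0, 0, 0, 30], [-10.2, -0.3, -4.2, 0, 0, 0, 30], [0, 0, 0, 0, 0, 0, 30], [0, 0, 0, 0, 0, 0, 30]],
])

```text
time: 30.75
tool_pos: [0.5839, -0.146, 0.37]
ee_rot: [3.141, -0.401, 1.771]
wrist_force: [-0.0, -0.8, -3.1]
width: 0.0418
finger_force: 30.0
```

```bash
python3 m.py .5715 -.0778 .1 1.775 .4
```

```text
grasp now [ 0.57   -0.0772  0.2043] t 30.75 F [-0.0103 -0.7664 -3.104 ] w 0.04179848327682569
turn [ 0.0016 -0.0006 -0.0035]
shift in final frame mm [-41.2835   1.6792  95.7019] q [-0.4199  0.2769  1.2428  0.3363  1.8476 -0.5645]
world unit x,y,z in tool final: [[-0.187, 0.979, -0.079], [0.902, 0.203, 0.381], [0.389, 0.0, -0.921]]
```

step_arm([
  [[-6, 1, 14.2, 0, 0, 0, 30], [-7, 0.5, 16.6, 0, 0, 0, 30], [-7, 0, 16.6, 0, 0, 0, 30], [-6, 0, 14.2, 0, 0, 0, 30], [-3, 0, 6.8, 0, 0, 0, 30], [-3, 0, 6.8, 0, 0, 0, 30], [-3, 0, 6.8, 0, 0, 0, 30], [-3, 0, 6.8, 0, 0, 0, 30], [-3, 0, 6.8, 0, 0, 0, 30], [0, 0, 0, 0, 0, 0, 30]],
])

```text
time: 32.0
tool_pos: [0.5854, -0.1471, 0.2651]
ee_rot: [-3.14, -0.401, 1.769]
wrist_force: [-0.3, -0.1, -4.0]
width: 0.0417
finger_force: 30.0
```

```bash
python3 m.py .5715 -.0778 .097 1.775 .4
```

```text
grasp now [ 0.5713 -0.0783  0.0993] t 32.0 F [-0.325  -0.1222 -4.0236] w 0.04167923863163866
turn [ 0.0009 -0.0009 -0.0053]
shift in final frame mm [-0.311   0.4998  2.33  ] q [-0.4205  0.3379  1.3777  0.3241  1.6633 -0.6278]
world unit x,y,z in tool final: [[-0.187, 0.979, -0.079], [0.902, 0.203, 0.381], [0.389, 0.0, -0.921]]
```

step_arm([
  [[-0.6, 0, 1.5, 0, 0, 0, 30], [-0.6, 0, 1.4, 0, 0, 0, 30], [0, 0, 0, 0, 0, 0, 30], [0, 0, 0, 0, 0, 0, 75], [0, 0, 0, 0, 0, 0, 75], [0, 0, 0, 0, 0, 0, 75], [4, 0, -9.5, 0, 0, 0, 75], [10, 0, -23.7, 0, 0, 0, 75], [14, 0, -33, 0, 0, 0, 75], [14, 0, -33, 0, 0, 0, 75], [14, 0, -33, 0, 0, 0, 75], [8, 0, -19, 0, 0, 0, 75], [0, 0, 0, 0, 0, 0, 75]],
])

```text
time: 33.62
tool_pos: [0.5855, -0.1471, 0.4301]
ee_rot: [3.136, -0.397, 1.772]
wrist_force: [-0.1, -0.3, -0.6]
width: 0.0753
finger_force: 0.0
```

```bash
cat > k.py <<'E'
from h import *
p=eyes.snapshot("wrist");s=eyes.snapshot("scene")
im=np.hstack([p["color"][:380,180:460],cv2.resize(s["color"][110:320,220:440],(420,380))])
cv2.imwrite("pics/end.png",im[:,:,::-1])
E
python3 k.py
```

```text
(no output)
```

View pics/end.png

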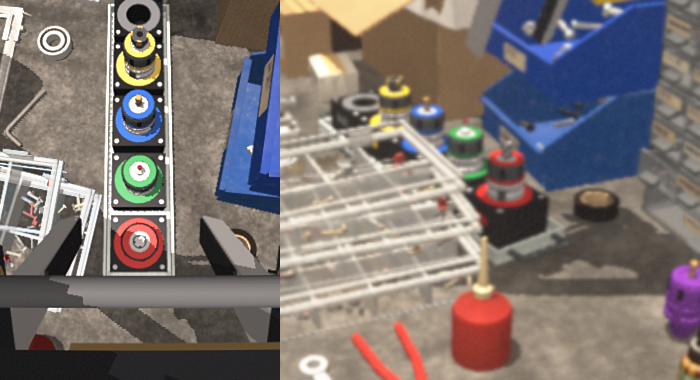

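The picture shows all four tools standing upright in the pockets of their own colours. The grey pocket is empty and the oil can hasn't moved.

```bash
python3 -c "
from bench import robot
print(robot.close_job())"
```

```text
the job is handed in; nothing more can be done
None
```

I handed the job in at about 34 s on the robot's clock: the red, blue, yellow and green tools are each in the pocket of their own colour, the grey pocket is empty, and the oil can was never touched.

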